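# Drive the wedge key that locks a printed hub on its shaft

## Robot

A 7-joint arm with a two-finger parallel gripper is mounted at the origin on the work surface. World frame = base frame: x ahead of the robot, y to its left, z up, the work surface at z = 0. Lengths are in m, angles in rad, forces in N, time in s.
With the tool pointing down it reaches from about 0.4 to 0.85 m from the base axis. Payload 10.4 kg.
Tool frame: the origin (TCP) lies midway between the tips of the shut fingers; the grasp point (between the pads) lies 19 mm behind it; z points along the fingers, x is the direction in which the jaws open and shut, and the axes are right-handed (so a half turn about z gives the same grasp; the last joint's range is limited). The gripper opens to 85 mm and grips with 20 to 120 N. Pads are 22 mm wide; open, the fingers measure 114 mm over their backs; the gripper's body (76 mm by 85 mm) begins 54 mm behind the grasp point. The pads swing forward as they close: fully open they stand 13 mm farther back than shut.
Start: joints at [-1.295, 0.332, -0.065, 1.46, 0.022, 1.35, -0.088], TCP at [0.184, 0.597, 0.206] pointing down, gripper open.
Joint ranges: [-2.6, 2.6], [-0.5, 2.12], [-1.47, 1.34], [0.16, 2.42], [-1.27, 4.41], [0.06, 2.06], [-2.6, 2.6]. Speed limits (rad/s): [2.22, 2.22, 2.79, 2.79, 3.14, 3.14, 3.14].

## Interface

Orientations are given as a unit quaternion [x, y, z, w].
In Python, from workcell import monitor, eyes, ticket, models gives the robot as it stands.
- The arm moves only by the tool servo_tool, never from a script. Its argument "motion" is a list of rows, each a list of 7 numbers: the opening, from 0 (shut) to 1 (fully open), then the shift along the tool's x, y, z in m, then the turn, a rotation vector about the tool's x, y, z in degrees. In form: [[fingers, tx, ty, tz, rx, ry, rz], ...]. A call has 1 to 20 rows; each row is the pose to reach, as a shift and turn from the pose commanded when the call began, along the tool's axes at that moment; what a row does not reach only later rows make up. A row lasts 1/8 s, in which the tool goes at most 62.5 mm and 10.7 degrees, less where a joint would pass 70% of its speed; a pose out of reach is approached as far as the arm can. A call with a gripper value outside its range is refused whole. The fingers move at their own pace and stop on an object; "grip_force" is the grip in N (left out, the last holds). Time passes only in rows, so rows that repeat a pose let the fingers close. It gives the time, the measured TCP pose, the force and the opening at its end, in the units of the state.
- monitor.get_obs(): the state, without advancing time (a new reading comes with each control period).
- eyes.camera(name): name is "scene" or "side" or "wrist"; returns (picture, depth): 400x640x3 uint8, blue, green, red; 400x640 float32, m along the optical axis (not along the pixel's ray), 0 where there is no reading.
- eyes.camera_info(name): a dict with "intrinsics" (3x3 intrinsics, pixels), "k1" (the pictures are not rectified: a ray, as slopes to the right and down, at radius r is drawn at 1 + k1 r^2 times it, then the intrinsics apply), "extrinsics" (4x4, takes a point from world to camera coordinates); the wrist camera has in their place "tool_from_camera" (4x4, takes a point from camera to tool coordinates, whose origin is the TCP and whose axes are the tool frame's). Camera axes: x right, y down, z forward; pixel columns grow to the right and rows downward; lengths in m; the calibration is good to about 2 mm. A picture is of the moment at which its call begins: read the wrist's pose just before it. camera_info takes no time and is no camera call.
- ticket.hand_in(): hands the job in, once; it reports no verdict.
Trained networks look in the newest picture that a camera, given by its name, has taken for a name from the list of things; names that differ only in an ending like _2 or _b are one class to them, and where a whole thing is asked for, a point or a joint stands for the part that bears it (a point fixed in the world has none). Each returns a list of dicts, best first, with "confidence" (0 to 1); they miss things now and then, are a little off and sometimes report something else, mostly with a low value. They report only what shows in the picture. A call takes as long as a camera call. They do not tell look-alikes from the thing itself.
- models.boxes_of(camera, thing): "point" ([x, y, z] in m, in the coordinates of the camera as it stood for that picture, good to about 4 mm: the middle of the surface that is visible of it).
The state is a dict: "clock": time; "joint_pos": joint angles; "joint_velocities": joint speeds; "tau": joint torques, N m; "position": TCP position; "ee_rot": TCP orientation; "ft_force": force on the tool from outside, world axes, zero at the start; "torque": the same for the moment, N m; "grip_width": opening from 0.0 (shut) to 1.0 (fully open).
Only numpy, scipy, OpenCV 4.12 (cv2) and the standard library are available. Lean on these libraries where they do the work, as an engineer would, in place of code of your own. Each camera call takes 0.05 s, during which the arm holds its last target. There are 200 camera calls.

## Task

The red printed hub sits loose on its square shaft. Take the orange tapered key from the rack, start it tip down in the gap between shaft and hub, then press or tap it straight down from above until it is fully home and the hub is drawn up tight; leave it standing there. Leave the black straight key where it is, it does not fit.

Things in the scene. Friction and masses are not known exactly. Their poses are not given: they have to be found in the camera images.
- wedge_key: Orange gib key hanging upright by its head in a grey rack (top 68 mm high, two holes 84 mm apart along y). Origin: centre of the blade's lower tip; z up, x across the thickness, y along the width. Blade 56 long, 24 wide, 8 thick at the tip, 21.4 under the head, both faces tapered. Head to grip: 30 (x) x 36 (y), 56 to 86 mm above the origin. Same either way round. Lift it 60 mm straight up.
- gap (a point): Centre of the key gap's mouth, 68 mm above the table, level with the tops of shaft and red hub (nothing there is higher). x points from the 40 mm square aluminium shaft to the hub side, z up. Mouth 26 (x) x 45 (y) mm, funnelled 12 mm down to 11.8 x 31. The key goes in tip down, its x along this x. It first stops by itself with its tip 28 to 30 mm below this point (head's top 57 above).
- hub (a joint): Slide of the red hub (block 114 x 82 mm on a lugged ring flange) along the gap's +x, m: 0 loose, 0.0062 at its stop, tight. Dry friction, no spring back. The key, pushed down with 5 to 11 N (far more at the stop), moves it 0.24 mm per mm. Home is about 25 mm below the first stop: tip 54 mm below the gap's point, head's top 32 mm above it; on the way the key moves 3 mm in +x.
- straight_key: Black untapered key hanging in the rack's other hole: same head, blade 20 mm thick all along, too thick for the gap. Origin at the centre of its tip. Leave it.
Mind the look-alikes: they are no part of the job. Several things have the shape of the wedge_key; the one meant has the colours described above.

How it is judged:
By the outcome, as a careful person would: the job done as asked, in the order asked, and still so for the second after the job is handed in, with the robot touching nothing.
It also fails if it takes over 43 s, if anything falls off the work surface, if the arm or the gripper's body presses on something with over 40 N, if the wrist force passes 120 N, or if a joint passes its speed limit or range.

## Working session

There is one attempt and no reset: what is moved stays moved. The work goes in short steps, Python scripts to look and compute and a tool call to move; the robot and the scene stay as the last step left them, time stands still between calls to the robot, and variables do not carry over. Pictures are saved under pics/ and viewed, about 8 in all and at most 12, crops included, and the job is handed in when it is done.

Besides the shell and the picture viewer there is one more tool, called after "Request:" as name(argument=value, ...) on one line, values as JSON. servo_tool: Moves the arm, as the interface text tells. Its arguments: {"type":"object","properties":{"motion":{"type":"array"},"grip_force":{"type":"number"}},"required":["motion"]}

```bash
mkdir -p pics
cat > h.py <<'E'
import numpy as np, cv2
from workcell import monitor, eyes, ticket, models
from scipy.spatial.transform import Rotation as R
def ext(name):
    i=eyes.camera_info(name)
    if name=='wrist':
        o=monitor.get_obs(); T=np.eye(4); T[:3,:3]=R.from_quat(o['ee_rot']).as_matrix(); T[:3,3]=o['position']
        return i, T@np.array(i['tool_from_camera'])
    return i, np.linalg.inv(np.array(i['extrinsics']))
def shot(name):
    i,T=ext(name); p,d=eyes.camera(name); return p,d,i,T
def cloud(d,i,T):
    K=np.array(i['intrinsics'],float); D=np.array([i['k1'],0,0,0,0],float)
    h,w=d.shape; uv=np.stack(np.meshgrid(np.arange(w),np.arange(h)),-1).reshape(-1,1,2).astype(float)
    n=cv2.undistortPoints(uv,K,D).reshape(h,w,2)
    P=np.concatenate([n*d[...,None],d[...,None]],-1)
    W=P@T[:3,:3].T+T[:3,3]; W[d==0]=np.nan; return W
def project(pt,i,T):
    c=np.linalg.inv(T)@np.append(pt,1); K=np.array(i['intrinsics'],float)
    return cv2.projectPoints(c[None,:3],np.zeros(3),np.zeros(3),K,np.array([i['k1'],0,0,0,0],float))[0].ravel()
E
python3 - <<'E'
from h import *
o=monitor.get_obs(); print({k:np.round(v,3) for k,v in o.items()})
ims=[]
for n in ['scene','side']:
    p,d,i,T=shot(n); ims.append(p); np.savez(n+'0.npz',p=p,d=d,T=T)
    for t in ['wedge_key','straight_key','hub','gap']:
        try:
            for b in models.boxes_of(n,t):
                w=(T@np.append(b['point'],1))[:3]; print(n,t,round(b['confidence'],2),np.round(w,3),project(w,i,T).round())
        except Exception as e: print(n,t,e)
cv2.imwrite('pics/a.png',cv2.resize(np.vstack(ims),(480*1,600)))
cv2.imwrite('pics/s.png',ims[0]); cv2.imwrite('pics/d.png',ims[1])
E
```

```text
{'clock': np.float64(0.0), 'joint_pos': array([-1.295,  0.333, -0.065,  1.461,  0.022,  1.35 , -0.088]), 'joint_velocities': array([ 0.001,  0.001,  0.   ,  0.002,  0.001, -0.002,  0.002]), 'tau': array([ 0.0000e+00, -6.2546e+01,  4.9000e-02, -3.9160e+01,  1.6000e-02,
        1.0000e-02, -0.0000e+00]), 'position': array([0.184, 0.597, 0.205]), 'ee_rot': array([ 0.804,  0.594, -0.001,  0.   ]), 'ft_force': array([0.109, 0.431, 0.406]), 'torque': array([-0.06 , -0.015, -0.015]), 'grip_width': np.float64(0.998)}
scene wedge_key 0.93 [ 0.63  -0.174  0.078] [304. 273.]
scene wedge_key 0.78 [ 0.504 -0.273  0.078] [214. 284.]
scene wedge_key 0.69 [ 0.518 -0.173  0.092] [253. 245.]
scene straight_key 0.77 [ 0.524 -0.094  0.093] [280. 220.]
scene hub 0.89 [0.624 0.162 0.043] [377. 184.]
scene gap 0.82 [0.623 0.165 0.029] [377. 188.]
side wedge_key 0.78 [ 0.615 -0.171  0.074] [389. 233.]
side wedge_key 0.74 [ 0.504 -0.174  0.098] [355. 257.]
side wedge_key 0.6 [ 0.492 -0.273  0.079] [390. 297.]
side straight_key 0.83 [ 0.508 -0.093  0.095] [327. 234.]
side hub 0.88 [0.587 0.169 0.043] [273. 173.]
side gap 0.73 [0.579 0.168 0.022] [272. 181.]
```

View pics/s.png

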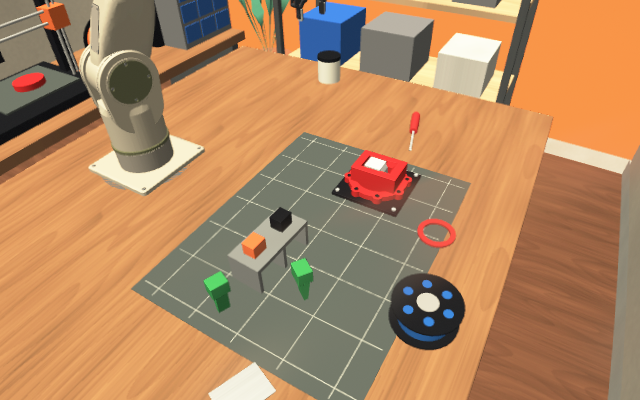

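View pics/d.png

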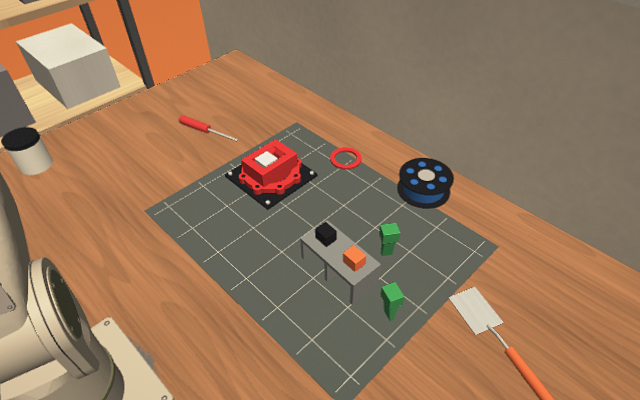

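Wedge-shaped candidates in the scene view: the orange one in the rack at (253,245), and green ones at (217,290) and (303,275) standing free. Only the one at (253,245) is orange and hanging in the rack, so that is the key. I'll confirm it in a crop and measure.

Run:
```python
from h import *
c=[]
for n,(a,b) in {'scene':((200,180),(300,140)),'side':((290,200),(215,125))}.items():
    z=np.load(n+'0.npz'); p,d,T=z['p'],z['d'],z['T']; i=eyes.camera_info(n); W=cloud(d,i,T)
    for (x,y) in (a,b): c.append(cv2.resize(p[y:y+75+25,x:x+130],(400,300),interpolation=cv2.INTER_CUBIC))
    hsv=cv2.cvtColor(p,cv2.COLOR_BGR2HSV).astype(int); H,S,V=hsv[...,0],hsv[...,1],hsv[...,2]
    X,Y,Z=W[...,0],W[...,1],W[...,2]
    def rep(name,m):
        q=W[m]; 
        if len(q)<10: print(n,name,len(q)); return
        r=cv2.minAreaRect(q[:,:2].astype(np.float32)); print(n,name,len(q),'med',np.median(q,0).round(4),'rect',np.round(r[0],4),np.round(r[1],4),round(r[2],1))
    rack=(X>.42)&(X<.6)&(Y>-.23)&(Y<-.04)
    rep('orange top',rack&(Z>.09)&(H>5)&(H<20)&(S>120))
    rep('black top',rack&(Z>.09)&(V<70))
    rep('rack top',rack&(Z>.062)&(Z<.074)&(S<60))
    hb=(X>.45)&(X<.75)&(Y>.05)&(Y<.27)
    rep('red top',hb&(Z>.062)&(Z<.074)&((H<8)|(H>172))&(S>120))
    rep('shaft top',hb&(Z>.06)&(Z<.076)&(S<60)&(V>120))
    rep('plate',hb&(Z>.002)&(Z<.02)&(V<60))
    print(n,'hub top z hist',np.histogram(Z[hb&(Z>.05)],bins=np.arange(.05,.09,.004)))
cv2.imwrite('pics/c.png',np.vstack([np.hstack(c[:2]),np.hstack(c[2:])]))
```

```text
scene orange top 268 med [ 0.5149 -0.1699  0.0972] rect [ 0.5132 -0.1684] [0.0363 0.0311] 87.4
scene black top 219 med [ 0.5198 -0.0864  0.097 ] rect [ 0.5182 -0.0838] [0.0376 0.03  ] 89.5
scene rack top 1568 med [ 0.5307 -0.1302  0.0672] rect [ 0.5146 -0.125 ] [0.1633 0.0799] 86.6
scene red top 750 med [0.6166 0.1974 0.0672] rect [0.6077 0.2038] [0.1145 0.0854] 0.3
scene shaft top 210 med [0.5999 0.2017 0.0674] rect [0.5995 0.2045] [0.0435 0.0465] 89.7
scene plate 236 med [0.5462 0.1319 0.009 ] rect [0.5794 0.2023] [0.197  0.0863] 62.6
scene hub top z hist (array([ 88,  96, 116, 194, 749,  14,   0,   0,   0]), array([0.05 , 0.054, 0.058, 0.062, 0.066, 0.07 , 0.074, 0.078, 0.082,
       0.086]))
side orange top 255 med [ 0.5081 -0.1686  0.0955] rect [ 0.5098 -0.1679] [0.0361 0.0312] 86.3
side black top 216 med [ 0.5122 -0.0856  0.0957] rect [ 0.5139 -0.0845] [0.0355 0.0306] 87.5
side rack top 1617 med [ 0.4984 -0.1273  0.0659] rect [ 0.5122 -0.1251] [0.1622 0.0788] 87.2
side red top 695 med [0.6035 0.2009 0.0657] rect [0.6034 0.2031] [0.0878 0.1149] 89.6
side shaft top 185 med [0.593  0.2016 0.0657] rect [0.5931 0.2039] [0.0415 0.0415] 0.0
side plate 767 med [0.5508 0.1421 0.0076] rect [0.6033 0.1927] [0.1529 0.1728] 89.3
side hub top z hist (array([ 86, 108, 127, 520, 374,   2,   0,   0,   0]), array([0.05 , 0.054, 0.058, 0.062, 0.066, 0.07 , 0.074, 0.078, 0.082,
       0.086]))
```

View pics/c.png

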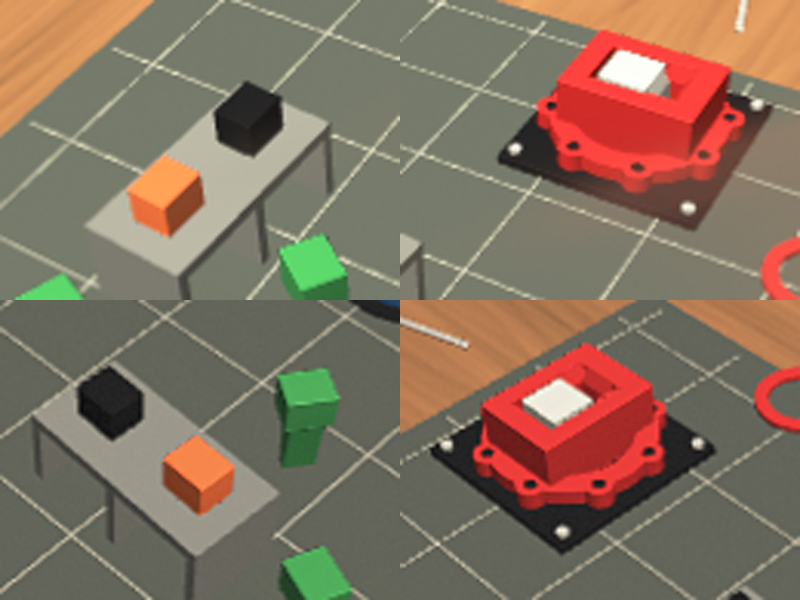

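The crop confirms it: the orange head sits in the rack next to the black one, with the green look-alikes outside. The gap is on the world +x side of the shaft. Next I'll hover near the hub and take a wrist look.

```bash
cat >> h.py <<'E'
def go(pos,yaw,o=None):
    "tool shift (mm) and rotvec (deg) from measured pose to world pos, jaw axis at yaw deg, tool down"
    o=o or monitor.get_obs(); A=R.from_quat(o['ee_rot'])
    x=np.array([np.cos(np.radians(yaw)),np.sin(np.radians(yaw)),0]); z=np.array([0,0,-1.]); 
    B=R.from_matrix(np.stack([x,np.cross(z,x),z],1))
    print('shift mm',(A.inv().apply(np.array(pos)-o['position'])*1e3).round(1),'turn',(A.inv()*B).as_rotvec(degrees=True).round(2))
E
python3 - <<'E'
from h import *
print(eyes.camera_info('wrist')['tool_from_camera'])
go([.40,.4,.25],86.6); go([.55,.2,.25],86.6)
E
```

```text
[[ 9.99999941e-01 -1.26967864e-04  3.19118838e-04 -1.39953559e-03]
 [ 2.38992952e-05  9.52630043e-01  3.04131553e-01 -7.66275574e-02]
 [-3.42617126e-04 -3.04131527e-01  9.52629989e-01 -1.66823416e-01]
 [ 0.00000000e+00  0.00000000e+00  0.00000000e+00  1.00000000e+00]]
shift mm [-125.   264.6  -44.2] turn [ -0.    -0.   -13.72]
shift mm [-272.   466.8  -44.2] turn [ -0.    -0.   -13.72]
```

Request:
servo_tool(motion=[[1, -0.015, 0.03, -0.01, 0, 0, -3], [1, -0.04, 0.08, -0.02, 0, 0, -7], [1, -0.07, 0.14, -0.03, 0, 0, -11], [1, -0.1, 0.2, -0.04, 0, 0, -13.7], [1, -0.13, 0.26, -0.044, 0, 0, -13.7], [1, -0.165, 0.31, -0.044, 0, 0, -13.7], [1, -0.2, 0.36, -0.044, 0, 0, -13.7], [1, -0.23, 0.41, -0.044, 0, 0, -13.7], [1, -0.255, 0.445, -0.044, 0, 0, -13.7], [1, -0.272, 0.467, -0.044, 0, 0, -13.7], [1, -0.272, 0.467, -0.044, 0, 0, -13.7], [1, -0.272, 0.467, -0.044, 0, 0, -13.7], [1, -0.272, 0.467, -0.044, 0, 0, -13.7]])

```text
clock: 2.12
position: [0.5496, 0.2013, 0.2498]
ee_rot: [0.727, 0.686, 0.0, -0.0]
ft_force: [0.7, -0.1, -0.1]
grip_width: 0.998
```

Run:
```python
from h import *
o=monitor.get_obs(); print(o['clock'],o['position'],o['ee_rot'],o['joint_velocities'].round(3),o['joint_pos'].round(2))
p,d,i,T=shot('wrist'); W=cloud(d,i,T); cv2.imwrite('pics/w1.png',p)
hsv=cv2.cvtColor(p,cv2.COLOR_BGR2HSV).astype(int); H,S,V=hsv[...,0],hsv[...,1],hsv[...,2]
Z=W[...,2]
def rep(name,m):
    q=W[m]; r=cv2.minAreaRect(q[:,:2].astype(np.float32)); print(name,len(q),'med',np.median(q,0).round(4),'rect',np.round(r[0],4),np.round(r[1],4),round(r[2],1), 'range',np.percentile(q,[.5,99.5],0).round(4).tolist())
near=(W[...,1]>.1)&(W[...,1]<.3)&(W[...,0]>.5)
rep('red',near&(Z>.063)&(Z<.074)&((H<8)|(H>172))&(S>120))
rep('shaft',near&(Z>.063)&(Z<.074)&(S<60))
# profile through the gap along x at y=.204
for y in (.196,.204,.212):
    m=near&(abs(W[...,1]-y)<.0015)
    q=W[m]; q=q[np.argsort(q[:,0])]
    print(y,[(round(a*1e3),round(b*1e3)) for a,b in q[::max(1,len(q)//45)][:,[0,2]]])
go([.5115,-.168,.20],86.6)
```

```text
2.125 [0.54955235 0.20133126 0.24984832] [ 7.27148881e-01  6.86479732e-01  1.42611117e-04 -2.48252328e-04] [-0.001 -0.001  0.005 -0.     0.003  0.001  0.002] [-0.65  0.22  0.26  1.52 -0.06  1.41  1.13]
red 4629 med [0.6042 0.2032 0.0668] rect [0.607 0.203] [0.1149 0.0821] 0.2 range [[0.55, 0.1623, 0.0633], [0.663, 0.2436, 0.0687]]
shaft 1277 med [0.5954 0.2029 0.0669] rect [0.5971 0.203 ] [0.0427 0.0399] 0.4 range [[0.576, 0.1832, 0.0635], [0.6175, 0.2227, 0.0687]]
0.196 [(500, 0), (512, 0), (521, -1), (532, 8), (537, 358), (538, 354), (538, 353), (538, 353), (539, 355), (539, 354), (539, 352), (539, 356), (539, 353), (539, 356), (539, 351), (539, 350), (539, 355), (539, 353), (539, 353), (540, 351), (540, 350), (540, 348), (540, 348), (542, 29), (550, 40), (553, 67), (562, 67), (576, 50), (578, 68), (586, 67), (596, 67), (604, 68), (615, 66), (634, 43), (639, 59), (644, 66), (656, 68), (704, -1), (719, 0), (736, -1), (752, 2), (770, 0), (788, 0), (807, 0), (826, -1), (846, -3), (866, -1)]
0.204 [(501, 1), (509, 0), (521, 1), (529, 8), (538, 359), (538, 358), (539, 352), (539, 355), 
[... 326 characters left out ...]
7, 67), (705, 1), (721, 0), (737, 0), (754, -1), (771, 0), (788, 0), (806, 0), (826, -1), (846, -1), (867, -1)]
0.212 [(500, 0), (512, 1), (521, 4), (532, 8), (539, 355), (539, 355), (539, 353), (539, 355), (540, 353), (540, 357), (540, 353), (540, 354), (540, 355), (540, 352), (540, 357), (540, 351), (540, 351), (540, 350), (540, 27), (541, 348), (541, 350), (541, 355), (541, 349), (542, 347), (549, 27), (550, 31), (559, 66), (567, 68), (576, 51), (586, 68), (595, 67), (606, 66), (616, 66), (634, 54), (639, 63), (647, 66), (659, 67), (708, 1), (725, 0), (743, 0), (760, -1), (778, 0), (797, 1), (818, -1), (838, -1), (860, 0), (881, 1)]
shift mm [-370.8  -16.8   49.7] turn [-0.01 -0.02  0.09]
```

View pics/w1.png

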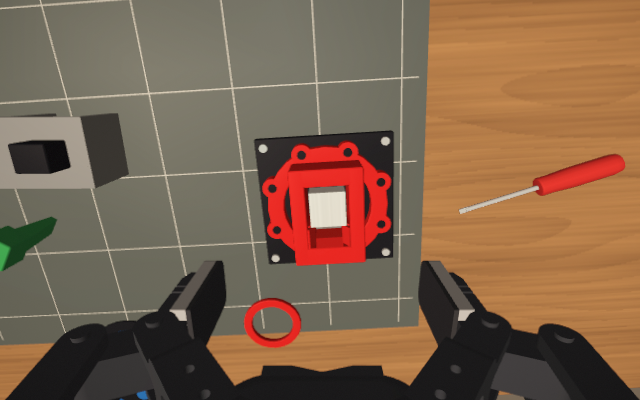

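The shaft spans x 0.577–0.617, which puts the gap centre at about (0.630, 0.203) with yaw near 0; the open mouth shows below the white shaft at about (328,238). Moving over the key.

Request:
servo_tool(motion=[[0.8, -0.02, 0, 0, 0, 0, 0], [0.8, -0.06, -0.005, 0.01, 0, 0, 0], [0.8, -0.11, -0.01, 0.02, 0, 0, 0], [0.8, -0.16, -0.012, 0.03, 0, 0, 0], [0.8, -0.21, -0.015, 0.04, 0, 0, 0], [0.8, -0.26, -0.017, 0.05, 0, 0, 0], [0.8, -0.31, -0.017, 0.05, 0, 0, 0], [0.8, -0.35, -0.017, 0.05, 0, 0, 0], [0.8, -0.371, -0.017, 0.05, 0, 0, 0], [0.8, -0.371, -0.017, 0.05, 0, 0, 0], [0.8, -0.371, -0.017, 0.05, 0, 0, 0], [0.8, -0.371, -0.017, 0.05, 0, 0, 0]])

```text
clock: 3.68
position: [0.5113, -0.1682, 0.1998]
ee_rot: [0.727, 0.686, 0.0, -0.0]
ft_force: [-0.1, 0.9, 0.5]
grip_width: 0.8
```

Run:
```python
from h import *
o=monitor.get_obs(); print(o['clock'],o['position'].round(4),o['ee_rot'],o['joint_pos'].round(2))
p,d,i,T=shot('wrist'); W=cloud(d,i,T); cv2.imwrite('pics/w2.png',p)
hsv=cv2.cvtColor(p,cv2.COLOR_BGR2HSV).astype(int); H,S,V=hsv[...,0],hsv[...,1],hsv[...,2]
Z=W[...,2]
def rep(name,m):
    q=W[m]; r=cv2.minAreaRect(q[:,:2].astype(np.float32)); print(name,len(q),'med',np.median(q,0).round(4),'rect',np.round(r[0],4),np.round(r[1],4),round(r[2],1))
m=(Z>.092)&(Z<.105)&(H>5)&(H<20)&(S>120)&(abs(W[...,0]-.51)<.05); rep('orange',m)
m=(Z>.063)&(Z<.072)&(S<60)&(abs(W[...,0]-.51)<.06)&(abs(W[...,1]+.125)<.1); rep('rack',m)
```

```text
3.675 [ 0.5113 -0.1682  0.1998] [ 7.27264321e-01  6.86357450e-01  1.88065428e-04 -1.48703038e-04] [-0.24  0.15  0.53  1.73 -0.08  1.29  1.82]
orange 1470 med [ 0.5112 -0.1683  0.0967] rect [ 0.512  -0.1681] [0.0352 0.0304] 86.0
rack 10323 med [ 0.504  -0.1267  0.0668] rect [ 0.5145 -0.1263] [0.1609 0.0767] 86.8
```

View pics/w2.png

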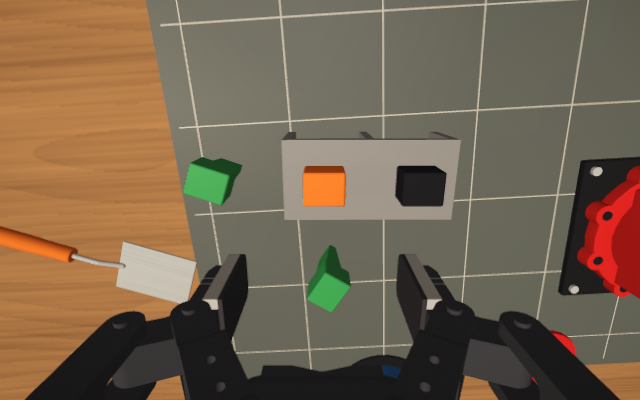

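The wrist view shows the orange head at (324,187) directly below, black at (421,186) and the green ones clear of both. The measured centre is (0.5115, −0.168) with the top at about 0.098. Descending to grasp.

Request:
servo_tool(motion=[[0.75, 0, 0, 0.03, 0, 0, 0], [0.75, 0, 0, 0.07, 0, 0, 0], [0.75, 0, 0, 0.105, 0, 0, 0], [0.75, 0, 0, 0.125, 0, 0, 0], [0.75, 0, 0, 0.132, 0, 0, 0], [0.75, 0, 0, 0.132, 0, 0, 0], [0.35, 0, 0, 0.132, 0, 0, 0], [0.3, 0, 0, 0.132, 0, 0, 0], [0.2, 0, 0, 0.132, 0, 0, 0], [0.2, 0, 0, 0.132, 0, 0, 0], [0.2, 0, 0, 0.132, 0, 0, 0]], grip_force=70)

```text
clock: 5.1
position: [0.512, -0.169, 0.0692]
ee_rot: [0.728, 0.686, 0.001, 0.0]
ft_force: [-2.2, 2.4, 8.5]
grip_width: 0.383
```

Request:
servo_tool(motion=[[0.2, 0, 0, -0.004, 0, 0, 0], [0.2, 0, 0, -0.02, 0, 0, 0], [0.2, 0, 0, -0.05, 0, 0, 0], [0.2, 0, 0, -0.08, 0, 0, 0], [0.2, 0, 0, -0.11, 0, 0, 0], [0.2, 0, 0, -0.13, 0, 0, 0], [0.2, 0, 0, -0.13, 0, 0, 0], [0.2, 0, 0, -0.13, 0, 0, 0]])

```text
clock: 6.1
position: [0.5108, -0.1694, 0.1973]
ee_rot: [0.728, 0.686, -0.0, -0.0]
ft_force: [-0.3, 0.1, 0.0]
grip_width: 0.379
```

Run:
```python
from h import *
o=monitor.get_obs(); print(o['clock'],o['position'].round(4),o['ft_force'].round(1),o['grip_width'])
ims=[]
for n,(x,y) in {'side':(230,120),'wrist':(220,200)}.items():
    p,d,i,T=shot(n); c=p[y:y+200,x:x+200] ; ims.append(cv2.resize(c,(400,400)))
    W=cloud(d,i,T); hsv=cv2.cvtColor(p,cv2.COLOR_BGR2HSV).astype(int); H,S=hsv[...,0],hsv[...,1]
    m=(H>5)&(H<20)&(S>150)&(np.linalg.norm(W[...,:2]-[.5115,-.168],axis=-1)<.05)&(W[...,2]>.07)&(W[...,2]<.26)
    print(n,m.sum(), np.percentile(W[m],[1,50,99],0).round(4).tolist() if m.sum() else '')
cv2.imwrite('pics/g.png',np.hstack(ims))
go([.630,.203,.22],90)
```

```text
6.1 [ 0.5108 -0.1694  0.1973] [-0.3  0.1  0. ] 0.378982406907622
side 598 [[0.4924, -0.1883, 0.1425], [0.5011, -0.1734, 0.2075], [0.5209, -0.1535, 0.2434]]
wrist 6014 [[0.4946, -0.1873, 0.1461], [0.5037, -0.1705, 0.2242], [0.5244, -0.1535, 0.2261]]
shift mm [378.8  97.  -23.3] turn [-0.09 -0.01 -3.42]
```

View pics/g.png

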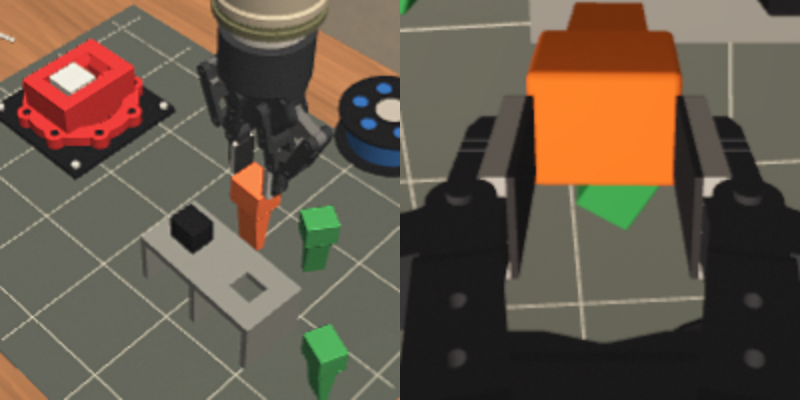

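The key is held upright, with the rack hole empty at crop (248,288) and the black key untouched. The head top is 29 mm above the TCP, so the tip is 57 mm below it. Carrying it to the gap.

Request:
servo_tool(motion=[[0.2, 0.015, 0.003, -0.01, 0, 0, 0], [0.2, 0.05, 0.01, -0.023, 0, 0, -1], [0.2, 0.1, 0.025, -0.023, 0, 0, -2], [0.2, 0.15, 0.04, -0.023, 0, 0, -3.4], [0.2, 0.2, 0.055, -0.023, 0, 0, -3.4], [0.2, 0.25, 0.07, -0.023, 0, 0, -3.4], [0.2, 0.3, 0.085, -0.023, 0, 0, -3.4], [0.2, 0.34, 0.093, -0.023, 0, 0, -3.4], [0.2, 0.367, 0.097, -0.023, 0, 0, -3.4], [0.2, 0.379, 0.098, -0.023, 0, 0, -3.4], [0.2, 0.379, 0.098, -0.023, 0, 0, -3.4], [0.2, 0.379, 0.098, -0.023, 0, 0, -3.4], [0.2, 0.379, 0.098, -0.023, 0, 0, -3.4]])

```text
clock: 7.82
position: [0.6317, 0.2017, 0.2212]
ee_rot: [0.708, 0.706, 0.0, 0.0]
ft_force: [-0.1, -0.4, 0.5]
grip_width: 0.382
```

Run:
```python
from h import *
o=monitor.get_obs(); print(o['clock'],o['position'].round(4),o['ft_force'].round(1),o['grip_width'])
ims=[]
for n,(x,y) in {'scene':(320,80),'side':(220,60)}.items():
    p,d,i,T=shot(n); ims.append(cv2.resize(p[y:y+150,x:x+120],(400,500)))
    W=cloud(d,i,T); hsv=cv2.cvtColor(p,cv2.COLOR_BGR2HSV).astype(int); H,S=hsv[...,0],hsv[...,1]
    m=(H>8)&(H<20)&(S>150)&(np.linalg.norm(W[...,:2]-[.63,.203],axis=-1)<.05)&(W[...,2]>.12)&(W[...,2]<.28)
    for lo in (.162,.175,.19,.22):
        k=m&(W[...,2]>lo)&(W[...,2]<lo+.012); 
        if k.sum()>5: print(n,lo,k.sum(),W[k].min(0).round(4),W[k].max(0).round(4))
cv2.imwrite('pics/i.png',np.hstack(ims))
go([.631,.203,.22],90)
```

```text
7.825 [0.6317 0.2017 0.2212] [-0.1 -0.4  0.5] 0.38211831053497425
scene 0.162 23 [0.6287 0.1898 0.1642] [0.6375 0.2163 0.1729]
scene 0.175 34 [0.6277 0.1889 0.1752] [0.6396 0.2136 0.1867]
scene 0.19 42 [0.6229 0.1887 0.1903] [0.6407 0.2139 0.2014]
scene 0.22 71 [0.6189 0.1815 0.2201] [0.6463 0.2172 0.2319]
side 0.162 20 [0.6225 0.1895 0.1623] [0.6349 0.2166 0.1735]
side 0.175 21 [0.6213 0.1902 0.1753] [0.6353 0.2146 0.1863]
side 0.19 19 [0.6193 0.1911 0.1901] [0.6234 0.2118 0.202 ]
side 0.22 23 [0.613  0.1821 0.2201] [0.6377 0.2182 0.2312]
shift mm [ 0.8 -0.7  1.1] turn [ 0.02 -0.01 -0.09]
```

View pics/i.png

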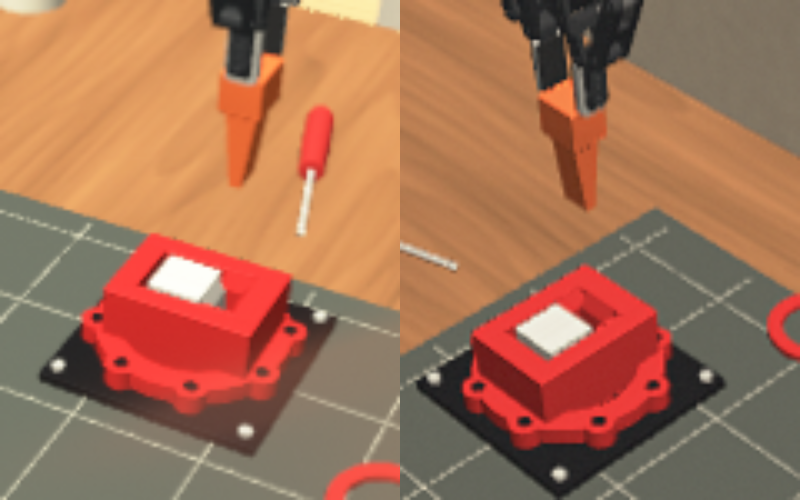

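The key hangs upright over the gap mouth, with tip x about 0.631 and y about 0.203. Lowering to just above the first stop.

Request:
servo_tool(motion=[[0.2, 0.0005, -0.001, 0.025, 0, 0, 0], [0.2, 0.001, -0.001, 0.06, 0, 0, 0], [0.2, 0.001, -0.001, 0.085, 0, 0, 0], [0.2, 0.001, -0.001, 0.1, 0, 0, 0], [0.2, 0.001, -0.001, 0.11, 0, 0, 0], [0.2, 0.001, -0.001, 0.117, 0, 0, 0], [0.2, 0.001, -0.001, 0.117, 0, 0, 0]])

```text
clock: 8.8
position: [0.6305, 0.2041, 0.1038]
ee_rot: [0.707, 0.707, -0.0, -0.0]
ft_force: [-1.8, 0.6, -0.5]
grip_width: 0.38
```

Request:
servo_tool(motion=[[0.2, 0, 0, 0.002, 0, 0, 0], [0.2, 0, 0, 0.004, 0, 0, 0], [0.2, 0, 0, 0.006, 0, 0, 0], [0.2, 0, 0, 0.007, 0, 0, 0], [0.2, 0, 0, 0.007, 0, 0, 0]])

```text
clock: 9.43
position: [0.6309, 0.2042, 0.0976]
ee_rot: [0.707, 0.707, 0.001, 0.0]
ft_force: [-1.4, -0.2, 4.8]
grip_width: 0.376
```

Request:
servo_tool(motion=[[0.5, 0, 0, 0, 0, 0, 0], [0.65, 0, 0, 0, 0, 0, 0], [0.65, 0, 0, 0, 0, 0, 0], [0.65, 0, 0, -0.015, 0, 0, 0], [0.65, 0, 0, -0.04, 0, 0, 0], [0.4, 0, 0, -0.07, 0, 0, 0], [0, 0, 0, -0.08, 0, 0, 0], [0, 0, 0, -0.08, 0, 0, 0], [0, 0, 0, -0.08, 0, 0, 0], [0, 0, 0, -0.08, 0, 0, 0]])

```text
clock: 10.68
position: [0.63, 0.2039, 0.1756]
ee_rot: [0.707, 0.707, -0.001, -0.0]
ft_force: [0.4, -0.3, 0.8]
grip_width: 0.003
```

```bash
cat > look.py <<'E'
from h import *
import sys
def look(tag,view=False):
    o=monitor.get_obs(); print(o['clock'],o['position'].round(4),o['ft_force'].round(1),o['grip_width'].round(3))
    ims=[]
    for n,(x,y) in {'scene':(320,80),'side':(220,60),'wrist':(0,0)}.items():
        p,d,i,T=shot(n); ims.append(cv2.resize(p,(400,250)) if n=='wrist' else cv2.resize(p[y:y+150,x:x+120],(400,500)))
        W=cloud(d,i,T); hsv=cv2.cvtColor(p,cv2.COLOR_BGR2HSV).astype(int); H,S=hsv[...,0],hsv[...,1]; Z=W[...,2]
        near=np.linalg.norm(W[...,:2]-[.62,.203],axis=-1)<.08
        m=(H>8)&(H<20)&(S>150)&near&(Z>.06)&(Z<.2)
        if m.sum()>10:
            zt=np.percentile(Z[m],97); k=m&(Z>zt-.004); r=cv2.minAreaRect(W[k][:,:2].astype(np.float32))
            print(n,'key top z',zt.round(4),k.sum(),np.round(r[0],4),np.round(r[1],4),round(r[2],1))
        k=near&(Z>.061)&(Z<.072)&((H<6)|(H>172))&(S>120)
        if k.sum()>50: q=np.percentile(W[k],[1,50,99],0); print(n,'red x',q[:,0].round(4),'z',q[1,2].round(4))
    cv2.imwrite('pics/%s.png'%tag,np.hstack(ims[:2]))
    cv2.imwrite('pics/%sw.png'%tag,ims[2])
look(sys.argv[1])
E
python3 look.py r1
```

```text
Traceback (most recent call last):
  File "look.py", line 18, in <module>
    look(sys.argv[1])
    ~~~~^^^^^^^^^^^^^
  File "look.py", line 4, in look
    o=monitor.get_obs(); print(o['clock'],o['position'].round(4),o['ft_force'].round(1),o['grip_width'].round(3))
                                                                                        ^^^^^^^^^^^^^^^^^^^^^
AttributeError: 'float' object has no attribute 'round'
```

```bash
sed -i "s/o\['grip_width'\].round(3)/o['grip_width']/" look.py; python3 look.py r1
```

```text
10.675 [0.63   0.2039 0.1756] [ 0.4 -0.3  0.8] 0.003145761638708527
scene key top z 0.1265 126 [0.6298 0.2035] [0.0301 0.0379] 0.5
scene red x [0.5519 0.6131 0.6648] z 0.0672
side key top z 0.1251 105 [0.6251 0.2026] [0.0373 0.0288] 87.8
side red x [0.5473 0.592  0.659 ] z 0.0655
wrist key top z 0.1254 2061 [0.6283 0.2029] [0.0296 0.0355] 0.8
wrist red x [0.5503 0.5884 0.6619] z 0.0666
```

View pics/r1.png

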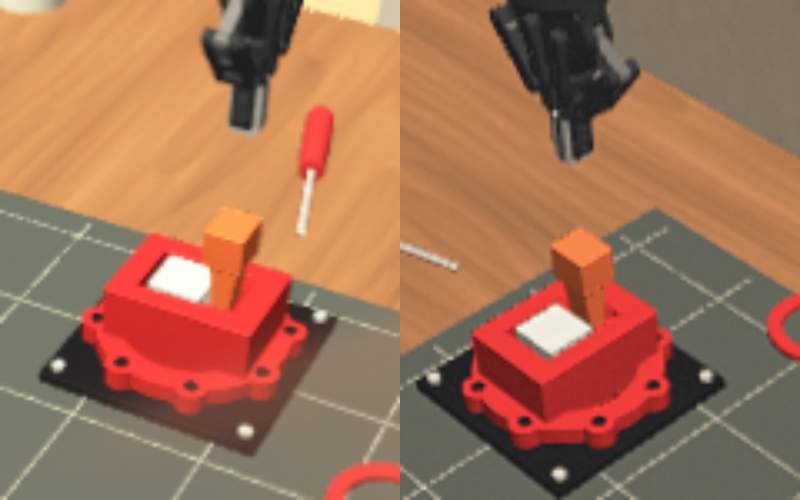

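The key stands upright at its first stop, top about 0.126 and centre (0.629, 0.203). Pressing with shut fingers, slowly.

Request:
servo_tool(motion=[[0, -0.001, 0, 0.02, 0, 0, 0], [0, -0.001, 0, 0.04, 0, 0, 0], [0, -0.001, 0, 0.047, 0, 0, 0], [0, -0.001, 0, 0.05, 0, 0, 0], [0, -0.001, 0, 0.052, 0, 0, 0], [0, -0.001, 0, 0.054, 0, 0, 0], [0, -0.001, 0, 0.056, 0, 0, 0], [0, -0.001, 0, 0.058, 0, 0, 0], [0, -0.001, 0, 0.058, 0, 0, 0]])

```text
clock: 11.95
position: [0.6304, 0.2031, 0.1187]
ee_rot: [0.707, 0.707, -0.0, -0.0]
ft_force: [0.0, 0.4, 0.2]
grip_width: 0.0
```

```bash
python3 look.py r2
```

```text
11.95 [0.6304 0.2031 0.1187] [0.  0.4 0.2] 7.510627653157265e-05
scene key top z 0.1265 126 [0.6301 0.2035] [0.0295 0.037 ] 0.1
scene red x [0.552  0.6154 0.6649] z 0.0672
side key top z 0.1254 95 [0.6269 0.204 ] [0.0275 0.0365] 1.9
side red x [0.5469 0.591  0.6597] z 0.0654
wrist key top z 0.1254 2640 [0.6279 0.2026] [0.0747 0.03  ] 87.6
wrist red x [0.5501 0.5855 0.6613] z 0.0667
```

View pics/r2.png

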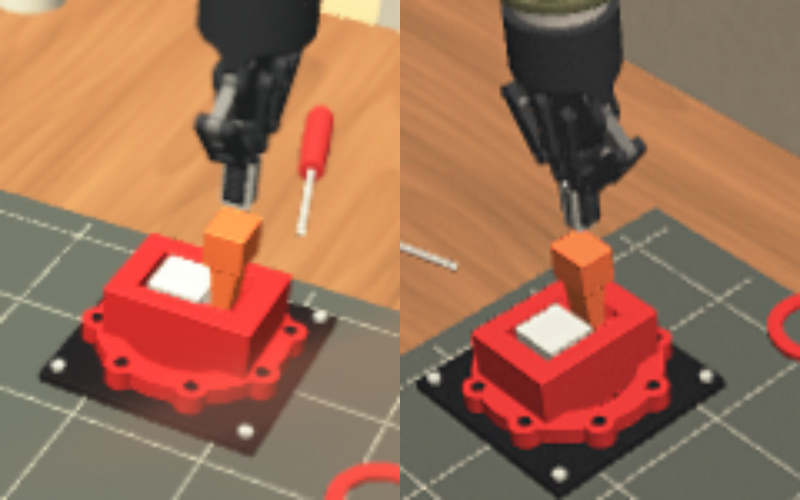

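There is no contact yet: the key top is still at 0.126 and the fingertips are visibly above it, so the tips end behind the nominal TCP. I'll continue down until there is force.

Request:
servo_tool(motion=[[0, 0, 0, 0.002, 0, 0, 0], [0, 0, 0, 0.004, 0, 0, 0], [0, 0, 0, 0.006, 0, 0, 0], [0, 0, 0, 0.008, 0, 0, 0], [0, 0, 0, 0.01, 0, 0, 0], [0, 0, 0, 0.012, 0, 0, 0], [0, 0, 0, 0.012, 0, 0, 0]])

```text
clock: 12.98
position: [0.6304, 0.203, 0.1066]
ee_rot: [0.707, 0.707, -0.0, -0.0]
ft_force: [0.2, -0.2, 0.2]
grip_width: 0.001
```

Request:
servo_tool(motion=[[0, 0, 0, 0.002, 0, 0, 0], [0, 0, 0, 0.004, 0, 0, 0], [0, 0, 0, 0.006, 0, 0, 0], [0, 0, 0, 0.006, 0, 0, 0]])

```text
clock: 13.48
position: [0.6304, 0.2031, 0.1006]
ee_rot: [0.707, 0.707, -0.0, -0.0]
ft_force: [-0.1, -0.6, 0.4]
grip_width: -0.001
```

```bash
python3 look.py r3
```

```text
13.475 [0.6304 0.2031 0.1006] [-0.1 -0.6  0.4] -0.0011741164546077555
scene key top z 0.1264 67 [0.6307 0.2033] [0.0348 0.0296] 88.9
scene red x [0.5521 0.6146 0.6651] z 0.0672
side key top z 0.1259 53 [0.6248 0.204 ] [0.0283 0.0356] 1.1
side red x [0.547  0.5914 0.6587] z 0.0654
wrist key top z 0.1254 2200 [0.6252 0.1986] [0.0999 0.0292] 80.6
wrist red x [0.5504 0.5846 0.661 ] z 0.0667
```

View pics/r3.png

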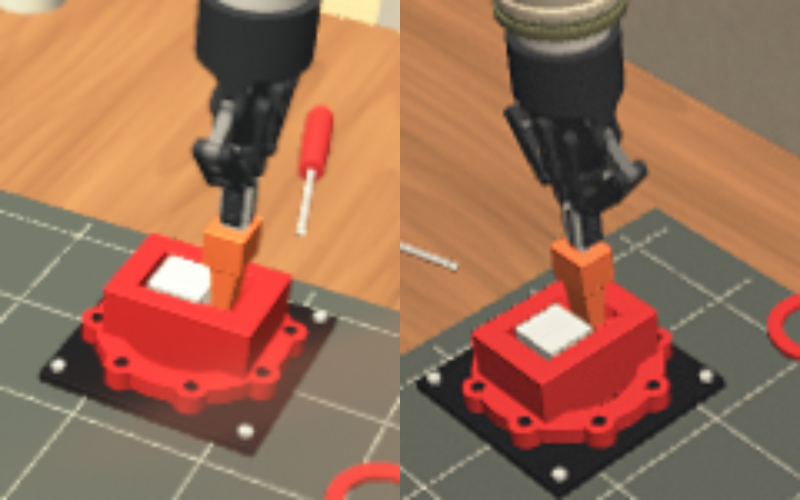

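The fingertips are now visually right at the head's top face, near crop (237,228), with force still zero. I'll go on in small steps and let the force decide.

Request:
servo_tool(motion=[[0, 0, 0, 0.001, 0, 0, 0], [0, 0, 0, 0.002, 0, 0, 0], [0, 0, 0, 0.003, 0, 0, 0], [0, 0, 0, 0.004, 0, 0, 0], [0, 0, 0, 0.004, 0, 0, 0]])

```text
clock: 14.25
position: [0.6312, 0.2034, 0.0979]
ee_rot: [0.707, 0.707, 0.001, 0.0]
ft_force: [-1.0, 0.4, 6.3]
grip_width: -0.003
```

Contact at 6 N. Pressing on in steps.

Request:
servo_tool(motion=[[0, 0, 0, 0.001, 0, 0, 0], [0, 0, 0, 0.0025, 0, 0, 0], [0, 0, 0, 0.004, 0, 0, 0], [0, 0, 0, 0.0055, 0, 0, 0], [0, 0, 0, 0.007, 0, 0, 0], [0, 0, 0, 0.0085, 0, 0, 0], [0, 0, 0, 0.01, 0, 0, 0], [0, 0, 0, 0.01, 0, 0, 0]])

```text
clock: 15.25
position: [0.6321, 0.2035, 0.0885]
ee_rot: [0.707, 0.707, 0.002, 0.001]
ft_force: [1.3, -0.3, 7.7]
grip_width: 0.004
```

```bash
python3 look.py r4
```

```text
15.25 [0.6321 0.2035 0.0885] [ 1.3 -0.3  7.7] 0.003823236640760737
scene key top z 0.1153 56 [0.6321 0.2035] [0.0298 0.0342] 4.3
scene red x [0.5546 0.6191 0.6679] z 0.0672
side key top z 0.1135 53 [0.6272 0.2028] [0.0269 0.0373] 7.2
side red x [0.5498 0.5915 0.6623] z 0.0656
wrist key top z 0.1137 2213 [0.63   0.2227] [0.0766 0.029 ] 84.2
wrist red x [0.5532 0.5872 0.6639] z 0.0667
```

The key is down about 11.5 mm and the hub has moved about 2.7 mm, which matches 0.24 mm per mm. Continuing.

Request:
servo_tool(motion=[[0, 0, 0, 0.0015, 0, 0, 0], [0, 0, 0.0005, 0.003, 0, 0, 0], [0, 0, 0.0005, 0.0045, 0, 0, 0], [0, 0, 0.001, 0.006, 0, 0, 0], [0, 0, 0.001, 0.0075, 0, 0, 0], [0, 0, 0.001, 0.009, 0, 0, 0], [0, 0, 0.001, 0.0105, 0, 0, 0], [0, 0, 0.001, 0.0105, 0, 0, 0]])

```text
clock: 16.4
position: [0.6334, 0.2034, 0.0782]
ee_rot: [0.707, 0.707, 0.002, 0.001]
ft_force: [1.7, 0.2, 7.6]
grip_width: 0.001
```

Request:
servo_tool(motion=[[0, 0, 0, 0.001, 0, 0, 0], [0, 0, 0, 0.002, 0, 0, 0], [0, 0, 0, 0.003, 0, 0, 0], [0, 0, 0, 0.004, 0, 0, 0], [0, 0, 0, 0.005, 0, 0, 0], [0, 0, 0, 0.005, 0, 0, 0]])

```text
clock: 17.15
position: [0.6339, 0.2036, 0.0746]
ee_rot: [0.707, 0.707, 0.003, 0.001]
ft_force: [-0.9, -0.4, 16.2]
grip_width: -0.001
```

Request:
servo_tool(motion=[[0, 0, 0, 0.001, 0, 0, 0], [0, 0, 0, 0.002, 0, 0, 0], [0, 0, 0, 0.003, 0, 0, 0], [0, 0, 0, 0.003, 0, 0, 0], [0, 0, 0, 0.003, 0, 0, 0]])

```text
clock: 17.77
position: [0.6342, 0.2038, 0.0744]
ee_rot: [0.707, 0.707, 0.003, 0.001]
ft_force: [-9.6, -3.9, 36.7]
grip_width: 0.002
```

```bash
python3 look.py r5
```

```text
17.775 [0.6342 0.2038 0.0744] [-9.6 -3.9 36.7] 0.001620334058075907
scene key top z 0.1008 58 [0.6332 0.2028] [0.0298 0.035 ] 1.3
scene red x [0.5585 0.6235 0.6709] z 0.0672
side key top z 0.0996 54 [0.629  0.2034] [0.029  0.0355] 2.1
side red x [0.5531 0.5905 0.6665] z 0.0654
wrist key top z 0.1 2222 [0.6292 0.2009] [0.1189 0.0297] 83.3
wrist red x [0.5564 0.591  0.6675] z 0.0666
```

Stop reached: the last 20 N moved it only 0.2 mm, the key top is at 0.100 and the hub has moved about 6.2 mm. Retracting straight up.

Request:
servo_tool(motion=[[0, 0, 0, -0.003, 0, 0, 0], [0, 0, 0, -0.007, 0, 0, 0], [0, 0, 0, -0.03, 0, 0, 0], [0, 0, 0, -0.07, 0, 0, 0], [0, 0, 0, -0.11, 0, 0, 0], [0, 0, 0, -0.13, 0, 0, 0], [0, 0, 0, -0.13, 0, 0, 0], [0, 0, 0, -0.13, 0, 0, 0]])

```text
clock: 18.92
position: [0.6308, 0.203, 0.1966]
ee_rot: [0.707, 0.707, -0.001, -0.0]
ft_force: [0.9, 0.7, -0.0]
grip_width: 0.002
```

```bash
python3 look.py r6
python3 - <<'E'
from h import *
p,_,i,T=shot('scene')
for b in models.boxes_of('scene','straight_key'): print(b['confidence'],(T@np.append(b['point'],1))[:3].round(3))
cv2.imwrite('pics/f.png',cv2.resize(p[100:320,190:470],(763,600),interpolation=cv2.INTER_CUBIC))
E
```

```text
18.925 [0.6308 0.203  0.1966] [ 0.9  0.7 -0. ] 0.00227346699111933
scene key top z 0.1012 117 [0.6335 0.205 ] [0.0385 0.0297] 88.0
scene red x [0.5583 0.623  0.6713] z 0.0672
side key top z 0.0997 99 [0.6283 0.2033] [0.0318 0.0355] 0.2
side red x [0.5529 0.5899 0.6659] z 0.0655
wrist key top z 0.0999 1467 [0.6315 0.2033] [0.0293 0.0357] 0.2
wrist red x [0.5561 0.6021 0.6687] z 0.0667
0.89 [ 0.526 -0.091  0.095]
```

View pics/f.png

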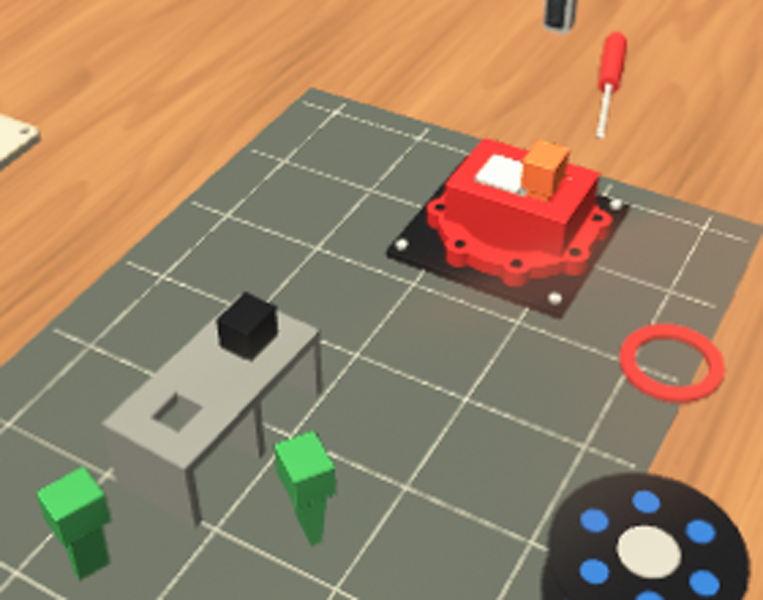

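The view shows the orange key seated at (545,168), head close to the hub's top. The black key is in the rack at (247,325), the green ones are untouched, and the gripper is clear. Handing in.

```bash
python3 -c "from workcell import ticket; print(ticket.hand_in())"
```

```text
the job is handed in; nothing more can be done
None
```

The orange key is fully home in the gap, the hub is drawn up tight, and the job was handed in at about 19 s of the 43 s allowed. I lifted the key from the rack, started it tip down in the gap, released it at its first stop, then pressed it home with the shut fingers.

- **Key:** after I backed off, its top had dropped about 25.5 mm to z ≈ 0.100, where 0.100 was expected.
- **Hub:** it moved about 5.7–6.4 mm depending on the camera, against 6.2 mm at its stop. Force reached 37 N there, with only 0.2 mm of motion over the last 20 N.
- **Everything else:** the black key is still in its rack hole, the green look-alikes did not move, and the gripper is clear with about zero force.

**Disagreement:** the shut fingertips touched the key with the TCP about 27 mm below the head's top, so the tips end well behind the nominal TCP. I relied on the measured force and the camera depth there, not the TCP height.

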